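Clear the jammed lid from the cassette feed chute

TASK

The yellow oversize cassette lid has jammed on edge in the feed chute and holds back the grey cassettes. Lift it out of the chute so that the sprung follower can push the grey cassettes up to the end stop, and set the lid down, without dropping it, in the nickel slide holder. Leave the green glass jar where it stands.

Things in the scene. Friction and masses are not known exactly. Their poses are not given: they have to be found in the camera images.
- lid_center (a point): Centre of the loose yellow lid, a slab 12 mm thick (its x), 72 wide (y), 56 tall (z). It stands across the fixed blue and steel chute, ends in wall slots, foot on the chute floor 10 mm above the bench; it comes out straight up. Walls, cassettes and stop rise at most 21 mm from that floor: the lid's upper 35 mm is free on both faces; pinch it along its x, fingertips no lower than its centre.
- follower (a joint): Travel in m of the black spring follower in the chute; with about 2 N it pushes two grey cassettes (50 mm wide, 40 long, 16 high) lying under the walls' lips on the lid's +x side towards the lid's -x, where the channel, 56 mm wide, is empty for 52 mm up to the end stop. Reads 0 to 0.003 while the lid blocks, about 0.067 when both cassettes are at the stop. It moves by itself.
- holder: Nickel slide holder: a fixed open metal tray 130 mm (its x) by 170 mm (its y) outside, 20 mm high, walls 4 mm, floor's upper face 4 to 5 mm above the bench, a small wire handle at each y end. Origin at the centre of its underside, on the bench. The lid may stand or lie in it.
- jar: Bottle-green glass insulator jar, 72 mm across and 102 mm high, standing loose on the bench. Origin at the centre of its underside. To be left alone.
Not all that is in view belongs to the job. What is shaped like the holder but pink is not meant. Of the things shaped like the part that bears lid_center, the yellow one is meant.

How it is judged:
On the way:
1. the lid is held in the fingers, lifted clear out of the chute (its centre more than 75 mm above the bench) (height (world z) of lid_center above 0.075 m and contact force between the fingers and lid above 0.3 N), for 0.1 s.
At the end, for the whole second after the job is handed in: The follower has pushed both grey cassettes on to the end stop (it reads 0.060 to 0.075), and the lid rests still and released in the slide holder, standing or lying, its centre at least 8 mm inside the tray's walls and less than 50 mm above the bench (value of joint follower between 0.06 and 0.075 m and x of lid_center in the frame of holder between -0.053 and 0.053 m and y of lid_center in the frame of holder between -0.073 and 0.073 m and height (world z) of lid_center below 0.05 m and contact force between lid and holder above 0.05 N and linear speed of lid below 0.02 m/s); the robot touches nothing.
It fails at once if the lid is dropped or thrown (moves faster than 0.9 m/s while not held, a fall of about 40 mm) (contact force between the fingers and lid below 0.05 N and linear speed of lid above 0.9 m/s).
It fails at once if the green glass jar is shifted by more than 30 mm or tipped (distance of jar from where it was at the start of the episode above 0.03 m or angle between jar's own z axis and vertical above 0.35 rad).
It also fails if it takes over 38 s, if anything falls off the work surface, if the arm or the gripper's body presses on something with over 40 N, if the wrist force passes 120 N, or if a joint passes its speed limit or range.

ROBOT

A 7-joint arm with a two-finger parallel gripper is mounted at the origin on the work surface. World frame = base frame: x ahead of the robot, y to its left, z up, the work surface at z = 0. Lengths are in m, angles in rad, forces in N, time in s.
With the tool pointing down it reaches from about 0.425 to 0.95 m from the base axis. Payload 4.7 kg.
Tool frame: the origin (TCP) lies midway between the tips of the shut fingers; the grasp point (between the pads) lies 19 mm behind it; z points along the fingers, y is the direction in which the jaws open and shut (so a half turn about z gives the same grasp; the last joint's range is limited). The gripper opens to 85 mm and grips with 20 to 120 N. Pads are 22 mm wide; open, the fingers measure 114 mm over their backs; the gripper's body (76 mm by 85 mm) begins 54 mm behind the grasp point. The pads swing forward as they close: fully open they stand 13 mm farther back than shut.
Start: joints at [-1.225, 0.469, -0.049, 1.532, 0.024, 1.141, -0.082], TCP at [0.247, 0.628, 0.231] pointing down, gripper open.
Joint ranges: [-2.59, 2.59], [-0.33, 1.99], [-1.39, 1.29], [0.1, 2.45], [-1.04, 4.18], [0.21, 1.99], [-2.66, 2.66]. Speed limits (rad/s): [2.57, 2.57, 3.14, 3.14, 3.14, 3.14, 3.14].

INTERFACE

Orientations are given as [roll, pitch, yaw] about the fixed x, y, z axes, in that order (R = Rz(yaw) Ry(pitch) Rx(roll)).
In Python, from plant import arm, imaging, nets gives the robot as it stands. The module is installed in compiled form; this text tells all that it offers.
- The arm moves only by the tool play_rows, never from a script. Its argument "commands" is a list that holds one entry, the list of rows, each a list of 7 numbers: the shift along the tool's x, y, z in cm, then the turn, a rotation vector about the tool's x, y, z in rad, then the closure, from 0 (fully open) to 1 (shut). In form: [[[tx, ty, tz, ax, ay, az, fingers], ...]]. A call has 1 to 8 rows; each row is the pose to reach, as a shift and turn from the pose commanded when the call began, along the tool's axes at that moment; what a row does not reach only later rows make up. A row lasts 1/8 s, in which the tool goes at most 62.5 mm and 10.7 degrees, less where a joint would pass 70% of its speed; a pose out of reach is approached as far as the arm can. A call with a gripper value outside its range is refused whole. The fingers move at their own pace and stop on an object; the grip force is fixed at half the most. Time passes only in rows, so rows that repeat a pose let the fingers close. It gives the time, the measured TCP pose, the force and the opening at its end, in the units of the state.
- arm.get_state(): the state, without advancing time (a new reading comes with each control period).
- imaging.get_image(name): name is "scene" or "top" or "wrist"; returns a dict with "pixels" (480x640x3 uint8, red, green, blue), "camera_matrix" (3x3 intrinsics, pixels), "k1" (the pictures are not rectified: a ray, as slopes to the right and down, at radius r is drawn at 1 + k1 r^2 times it, then the intrinsics apply), "T" (4x4, takes a point from camera to world coordinates). Camera axes: x right, y down, z forward; pixel columns grow to the right and rows downward; lengths in m; the calibration is good to about 2 mm. A picture is of the moment at which its call begins. There is no depth.
- arm.finish_job(): hands the job in, once; it reports no verdict.
Trained networks look in the newest picture that a camera, given by its name, has taken for a name from the list of things; names that differ only in an ending like _2 or _b are one class to them, and where a whole thing is asked for, a point or a joint stands for the part that bears it (a point fixed in the world has none). Each returns a list of dicts, best first, with "confidence" (0 to 1); they miss things now and then, are a little off and sometimes report something else, mostly with a low value. They report only what shows in the picture. A call takes as long as a camera call. They do not tell look-alikes from the thing itself.
- nets.find_in(camera, thing): "at" ([x, y, z] in m, in the coordinates of the camera as it stood for that picture, good to about 4 mm: the middle of the surface that is visible of it).
- nets.cut_out(camera, thing): "region" (480x640 bool, what is visible of it).
The state is a dict: "time_s": time; "qpos": joint angles; "joint_velocities": joint speeds; "tau": joint torques, N m; "ee_pos": TCP position; "orientation": TCP orientation; "ft_force": force on the tool from outside, world axes, zero at the start; "ft_torque": the same for the moment, N m; "finger_gap": opening from 0.0 (shut) to 1.0 (fully open).
Only numpy, scipy, OpenCV 4.12 (cv2) and the standard library are available. Lean on these libraries where they do the work, as an engineer would, in place of code of your own. Each camera call takes 0.05 s, during which the arm holds its last target.

## Working session

There is one attempt and no reset: what is moved stays moved. The work goes in short steps, Python scripts to look and compute and a tool call to move; the robot and the scene stay as the last step left them, time stands still between calls to the robot, and variables do not carry over. Pictures are saved under pics/ and viewed, and the job is handed in when it is done.

Besides the shell and the picture viewer there is one more tool, called after "Call:" by a JSON object that holds its "fn" and its "kwargs". play_rows: Moves the arm, as the interface text tells. Its arguments: {"type":"object","properties":{"commands":{"type":"array","items":{"type":"array","items":{"type":"array","items":{"type":"number"}}}}},"required":["commands"]}

```bash
mkdir -p pics; cat > h.py <<'E'
import numpy as np, cv2, json
from plant import arm, imaging, nets
def shot(n,f):
    d=imaging.get_image(n); cv2.imwrite('pics/'+f,cv2.cvtColor(d['pixels'],cv2.COLOR_RGB2BGR)); return d
def ray(d,u,v):
    K=np.array(d['camera_matrix']);k=d['k1'];T=np.array(d['T'])
    x=(u-K[0,2])/K[0,0];y=(v-K[1,2])/K[1,1];rd=np.hypot(x,y);r=rd
    for _ in range(50): r=rd/(1+k*r*r)
    s=r/rd if rd>0 else 1
    return T[:3,3],T[:3,:3]@np.array([x*s,y*s,1])
def atz(d,u,v,z):
    o,r=ray(d,u,v); return o+r*(z-o[2])/r[2]
def proj(d,p):
    K=np.array(d['camera_matrix']);k=d['k1'];T=np.array(d['T'])
    c=T[:3,:3].T@(np.array(p)-T[:3,3]); x,y=c[:2]/c[2]; s=1+k*(x*x+y*y)
    return np.array([K[0,0]*x*s+K[0,2],K[1,1]*y*s+K[1,2]])
E
python3 - <<'E'
from h import *
s=arm.get_state();print({k:np.round(s[k],3) for k in s})
for n in ['scene','top','wrist']:
    d=shot(n,n+'0.png');T=np.array(d['T']);print(n,np.round(T,3).tolist(),d['k1'],np.array(d['camera_matrix']).tolist())
    for t in ['lid_center','follower','holder','jar']:
        for r in nets.find_in(n,t): print(t,round(r['confidence'],2),np.round(T[:3,:3]@r['at']+T[:3,3],3), proj(d,T[:3,:3]@r['at']+T[:3,3]).round())
E
```

```text
{'time_s': np.float64(0.0), 'qpos': array([-1.225,  0.469, -0.049,  1.534,  0.024,  1.141, -0.082]), 'joint_velocities': array([ 0.001, -0.001,  0.   ,  0.001,  0.001,  0.   , -0.   ]), 'tau': array([-0.0000e+00, -5.1030e+01, -4.7000e-02, -2.3771e+01,  1.1000e-02,
        8.0000e-03,  0.0000e+00]), 'ee_pos': array([0.247, 0.628, 0.23 ]), 'orientation': array([-3.14 ,  0.   ,  2.767]), 'ft_force': array([-0.244,  0.158, -1.159]), 'ft_torque': array([-0.049,  0.035, -0.084]), 'finger_gap': np.float64(1.002)}
scene [[-0.436, 0.594, -0.676, 1.175], [0.9, 0.293, -0.323, 0.29], [0.006, -0.749, -0.662, 0.697], [0.0, 0.0, 0.0, 1.0]] 0.02069339975978454 [[550.5606092812166, 0.0, 322.25202460744185], [0.0, 550.5606092812166, 234.11196360168745], [0.0, 0.0, 1.0]]
lid_center 0.91 [0.583 0.143 0.051] [399. 290.]
lid_center 0.65 [ 0.498 -0.024  0.05 ] [327. 229.]
follower 0.74 [ 0.498 -0.023  0.049] [328. 229.]
follower 0.57 [ 0.591 -0.003  0.019] [315. 279.]
holder 0.74 [ 0.507 -0.264  0.004] [215. 214.]
holder 0.67 [ 0.284 -0.225  0.001] [287. 163.]
jar 0.7 [0.673 0.228 0.074] [436. 341.]
top [[0.012, -0.999, 0.035, 0.448], [-1.0, -0.012, -0.018, -0.015], [0.018, -0.035, -0.999, 0.876], [0.0, 0.0, 0.0, 1.0]] -0.12280762468856618 [[487.2931166285534, 0.0, 318.6093178368856], [0.0, 487.2931166285534, 234.67102709827924], [0.0, 0.0, 1.0]]
lid_center 0.72 [0.562 0.133 0.054] [224. 184.]
lid_center 0.55 [ 0.495 -0.03   0.07 ] [319. 224.]
follower 0.73 [ 0.606 -0.005  0.022] [306. 162.]
holder 0.77 [ 0.288 -0.231  0.004] [428. 342.]
holder 0.71 [ 0.507 -0.269  0.005] [450. 221.]
jar 0.66 [0.644 0.21  0.086] [175. 131.]
wrist [[0.366, 0.88, 0.303, 0.17], [0.93, -0.346, -0.12, 0.658], [-0.0, 0.326, -0.945, 0.374], [0.0, 0.0, 0.0, 1.0]] 0.009863428071724455 [[347.6743660597162, 0.0, 318.5037379466506], [0.0, 347.6743660597162, 237.66867052425002], [0.0, 0.0, 1.0]]
```

View pics/scene0.png

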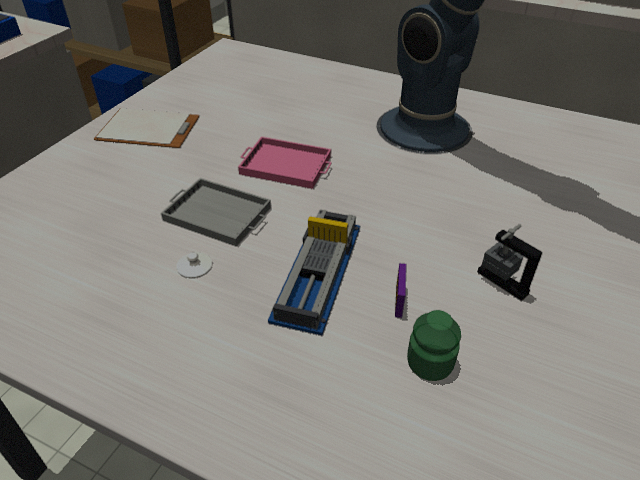

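View pics/top0.png

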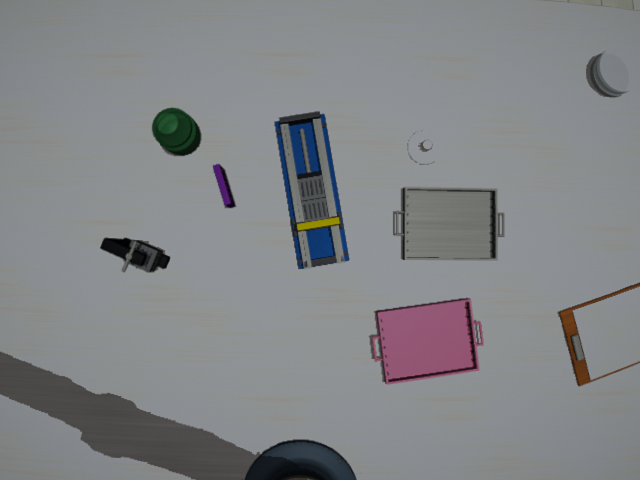

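The scene shows two slabs. The yellow one stands in the blue chute (scene 327,229 / top 319,224), and a purple one stands on the bench (top 224,186). The yellow one fits. There are also two trays: nickel grey (top 450,222), which fits, and pink (428,340), which is excluded. I'll confirm both in an enlarged crop and measure.

```bash
python3 - <<'E'
from h import *
d=shot('top','t1.png');im=cv2.imread('pics/t1.png')
cv2.imwrite('pics/crop1.png',cv2.resize(im[100:290,260:520],None,fx=3,fy=3,interpolation=cv2.INTER_CUBIC))
hsv=cv2.cvtColor(im,cv2.COLOR_BGR2HSV)
m=cv2.inRange(hsv,(18,120,60),(38,255,255));m[:, :270]=0;m[:,360:]=0
print('yellow px',(m>0).sum())
# top face brightness
vs=hsv[...,2][m>0];print(np.percentile(vs,[5,25,50,75,95]))
c=cv2.findNonZero(m);r=cv2.minAreaRect(c);b=cv2.boxPoints(r);print(b.round(1))
for p in b: print(atz(d,*p,0.066).round(4))
# holder: bracketed
for r in nets.cut_out('top','holder'):
    g=r['region'];ys,xs=np.nonzero(g);col=im[g].mean(0)
    R=cv2.minAreaRect(np.c_[xs,ys].astype(np.float32));B=cv2.boxPoints(R)
    print(round(r['confidence'],2),col.round(),B.round().tolist(),[atz(d,*p,0.02).round(3).tolist() for p in B])
d=imaging.get_image('scene');im=d['pixels']
cv2.imwrite('pics/crop2.png',cv2.resize(cv2.cvtColor(im[200:340,260:400],cv2.COLOR_RGB2BGR),None,fx=4,fy=4,interpolation=cv2.INTER_CUBIC))
E
```

```text
yellow px 338
[ 72. 134. 145. 146. 148.]
[[296.  223.4]
 [338.5 216.1]
 [339.8 223.8]
 [297.4 231.1]]
[0.4953 0.0088 0.066 ]
[ 0.5084 -0.0618  0.066 ]
[ 0.4955 -0.0642  0.066 ]
[0.4823 0.0064 0.066 ]
0.61 [107. 111. 109.] [[401.0, 259.0], [402.0, 186.0], [505.0, 188.0], [504.0, 261.0]] [[0.437, -0.175, 0.02], [0.567, -0.177, 0.02], [0.568, -0.366, 0.02], [0.436, -0.363, 0.02]]
```

View pics/crop1.png

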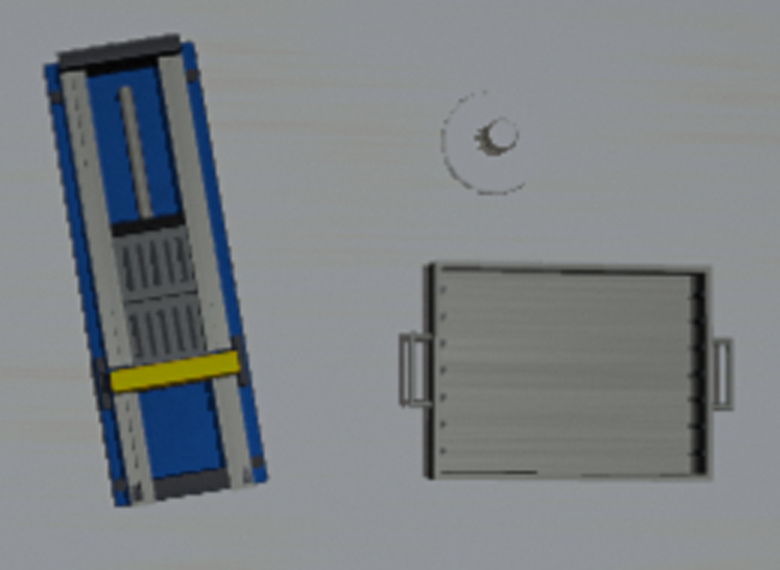

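View pics/crop2.png

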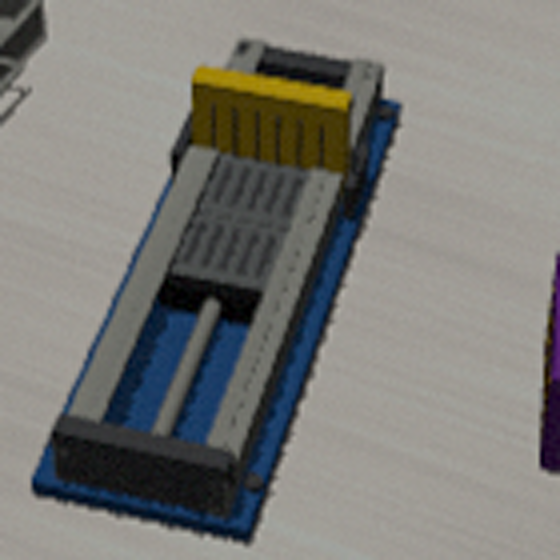

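Crops: crop 1 shows the yellow lid across the blue chute, with the two grey cassettes behind it, and the nickel tray to the right. Both match the descriptions. Lid top centre measures about (0.4955, -0.028, 0.066), 72 x 13 mm, yaw about 10°, which agrees with the given size. Moving to a hover above it.

```bash
cat >> h.py <<'E'
from scipy.spatial.transform import Rotation as Ro
def go(p,yawdeg):
    s=arm.get_state();R=Ro.from_euler('xyz',s['orientation']);q=Ro.from_euler('xyz',[np.pi,0,np.radians(yawdeg)])
    t=R.inv().apply(np.array(p)-s['ee_pos'])*100; v=(R.inv()*q).as_rotvec()
    print('pos',np.round(s['ee_pos'],4),'ori',np.round(np.degrees(s['orientation']),2),'t',round(float(s['time_s']),2)); print('row',t.round(2),v.round(4))
E
python3 - <<'E'
from h import *
d=imaging.get_image('top')
for a,b in [((276,122),(299,268)),((325,115),(348,260))]:
    A=atz(d,*a,.005);B=atz(d,*b,.005);v=A-B;print(np.degrees(np.arctan2(v[1],v[0])),A,B)
go([0.4955,-0.028,0.16],100)
E
```

```text
9.784864465725011 [0.68268947 0.04967514 0.005     ] [0.41911746 0.00422005 0.005     ]
9.527832471435126 [ 0.69701048 -0.03912547  0.005     ] [ 0.43438757 -0.08320463  0.005     ]
pos [0.2471 0.6282 0.2314] ori [179.99  -0.   158.53] t 0.95
row [-47.14 -51.97   7.13] [ 1.0000e-04 -1.0000e-04  1.0215e+00]
```

Call:
{"fn": "play_rows", "kwargs": {"commands": [[[-4,-4.3,0,0,0,0.1,0],[-8,-8.8,0,0,0,0.25,0],[-12.5,-13.5,0,0,0,0.4,0],[-17,-18.5,0,0,0,0.55,0],[-21,-23,1,0,0,0.7,0],[-25,-27.5,2,0,0,0.85,0],[-29,-32,3,0,0,0.95,0],[-33,-36.5,4,0,0,1.025,0]]]}}

```text
time_s: 1.95
ee_pos: [0.4207, 0.1673, 0.1918]
orientation: [3.14, -0.001, 1.74]
ft_force: [1.6, -0.5, -0.7]
finger_gap: 1.0
```

```bash
python3 - <<'E'
from h import *
go([0.4955,-0.028,0.16],99.7)
E
```

```text
pos [0.4207 0.1673 0.1918] ori [ 1.7991e+02 -5.0000e-02  9.9670e+01] t 1.95
row [-20.51   4.09   3.16] [ 0.0015 -0.0009 -0.0005]
```

Call:
{"fn": "play_rows", "kwargs": {"commands": [[[-5,1,0.5,0,0,0,0],[-10,2,1.3,0,0,0,0],[-15,3,2.2,0,0,0,0],[-19,3.8,3.0,0,0,0,0],[-20.5,4.1,3.2,0,0,0,0],[-20.5,4.1,3.2,0,0,0,0]]]}}

```text
time_s: 2.7
ee_pos: [0.4956, -0.0273, 0.1595]
orientation: [-3.142, 0.0, 1.739]
ft_force: [0.2, 0.6, -0.1]
finger_gap: 0.998
```

```bash
python3 - <<'E'
from h import *
d=shot('wrist','w1.png')
p=[0.4955,-0.028,0.066]
u=np.array([0.986,0.168,0]);w=np.array([-0.168,0.986,0])
im=cv2.imread('pics/w1.png')
for a in(-.006,.006):
  for b in(-.036,.036):
    q=proj(d,p+a*u+b*w);print(q.round(1));cv2.circle(im,tuple(int(i) for i in q.round()),2,(0,0,255),-1)
cv2.imwrite('pics/w1m.png',im)
go([0.4955,-0.028,0.04],99.7)
E
```

```text
[309.2 285.2]
[308.2 190.9]
[325.1 285.2]
[325.7 190.9]
pos [ 0.4954 -0.026   0.1595] ori [-1.800e+02 -2.000e-02  9.976e+01] t 2.75
row [-0.21 -0.02 11.95] [-0.     -0.0003  0.001 ]
```

View pics/w1m.png

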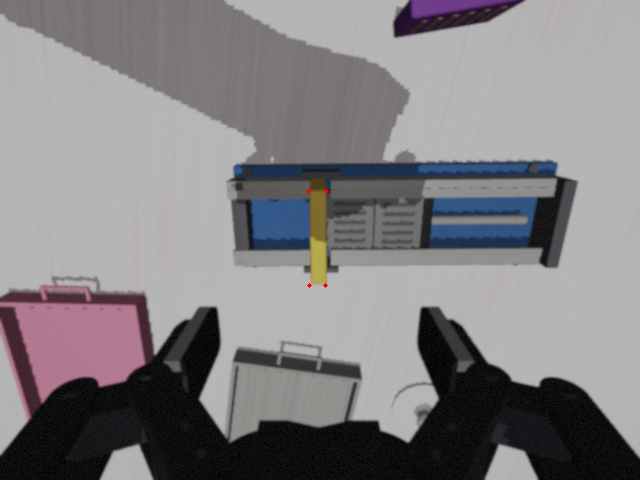

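The wrist picture shows the yellow lid at columns 311–327, rows 183–285. My predicted red corners fall on it within about 1.5 px (1 mm). Both faces are clear, so I'll descend and close.

Call:
{"fn": "play_rows", "kwargs": {"commands": [[[-0.2,0.05,3,0,0,0,0],[-0.2,0.05,6.5,0,0,0,0],[-0.2,0.05,9.5,0,0,0,0],[-0.2,0.05,11.5,0,0,0,0],[-0.2,0.05,12,0,0,0,0],[-0.2,0.05,12,0,0,0,0.4],[-0.2,0.05,12,0,0,0,0.7],[-0.2,0.05,12,0,0,0,1]]]}}

```text
time_s: 3.75
ee_pos: [0.4967, -0.0278, 0.0403]
orientation: [3.14, -0.0, 1.742]
ft_force: [-1.1, 0.3, 0.3]
finger_gap: 0.376
```

Call:
{"fn": "play_rows", "kwargs": {"commands": [[[0,0,0,0,0,0,1],[0,0,0,0,0,0,1],[0,0,0,0,0,0,1],[0,0,0,0,0,0,1]]]}}

```text
time_s: 4.25
ee_pos: [0.4962, -0.0279, 0.04]
orientation: [3.141, -0.001, 1.742]
ft_force: [-1.8, 0.2, 5.6]
finger_gap: 0.129
```

```bash
python3 - <<'E'
from h import *
d=shot('wrist','w2.png');d=shot('scene','s2.png')
im=cv2.imread('pics/s2.png');cv2.imwrite('pics/s2c.png',cv2.resize(im[130:340,200:420],None,fx=2.7,fy=2.7))
s=arm.get_state();print(s['finger_gap'],s['ft_force']);go([0.4955,-0.028,0.04],99.7)
E
```

```text
0.13033450302366842 [-1.44002772  1.7301743   5.04950514]
pos [ 0.4962 -0.0279  0.04  ] ori [ 1.800e+02 -3.000e-02  9.981e+01] t 4.35
row [-0.   -0.07 -0.  ] [ 0.0001 -0.0005  0.0019]
```

View pics/s2c.png

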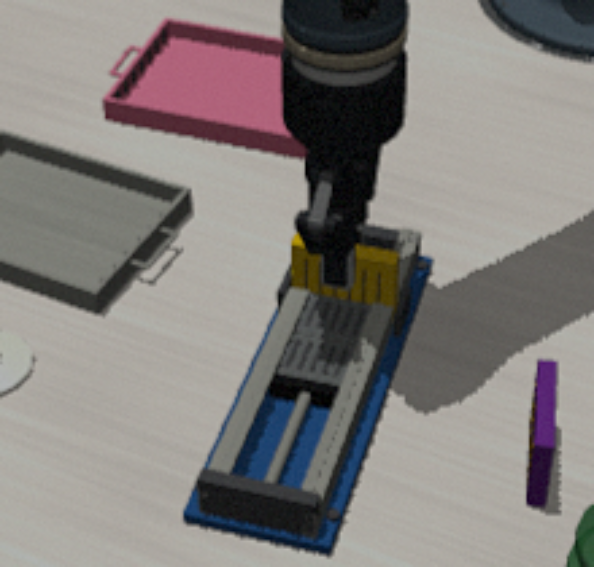

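The picture shows the fingers pinching the middle of the yellow lid. The opening is 0.13, about 11–12 mm, which matches its thickness. Lifting straight up.

Call:
{"fn": "play_rows", "kwargs": {"commands": [[[0,0,-1,0,0,0,1],[0,0,-2,0,0,0,1],[0,0,-3.5,0,0,0,1],[0,0,-5,0,0,0,1],[0,0,-7,0,0,0,1],[0,0,-9,0,0,0,1],[0,0,-10,0,0,0,1],[0,0,-10,0,0,0,1]]]}}

```text
time_s: 5.35
ee_pos: [0.4967, -0.0278, 0.1404]
orientation: [3.14, -0.0, 1.742]
ft_force: [0.0, 0.5, -0.9]
finger_gap: 0.131
```

```bash
python3 - <<'E'
from h import *
d=shot('scene','s3.png')
im=cv2.imread('pics/s3.png');cv2.imwrite('pics/s3c.png',cv2.resize(im[130:340,200:420],None,fx=2.7,fy=2.7))
d=shot('top','t3.png')
# holder inner floor/rim corners, by colour-independent outer rim
im=cv2.imread('pics/t3.png')
cv2.imwrite('pics/t3c.png',cv2.resize(im[160:290,370:530],None,fx=4.5,fy=4.5))
for p in [(401,187),(497,189),(497,260),(402,259)]: print(atz(d,*p,.02).round(4))
s=arm.get_state();print(s['finger_gap'],s['ft_force']);go([0.502,-0.27,0.14],99.7)
E
```

```text
[ 0.5652 -0.1753  0.02  ]
[ 0.5652 -0.3516  0.02  ]
[ 0.437  -0.3512  0.02  ]
[ 0.4374 -0.1777  0.02  ]
0.12537052811746346 [ 0.40404137 -0.29856347 -0.27747066]
pos [ 0.4958 -0.0278  0.1392] ori [-1.7996e+02 -2.0000e-02  9.9800e+01] t 5.45
row [-23.97  -3.51  -0.09] [-0.0008 -0.0003  0.0017]
```

View pics/s3c.png

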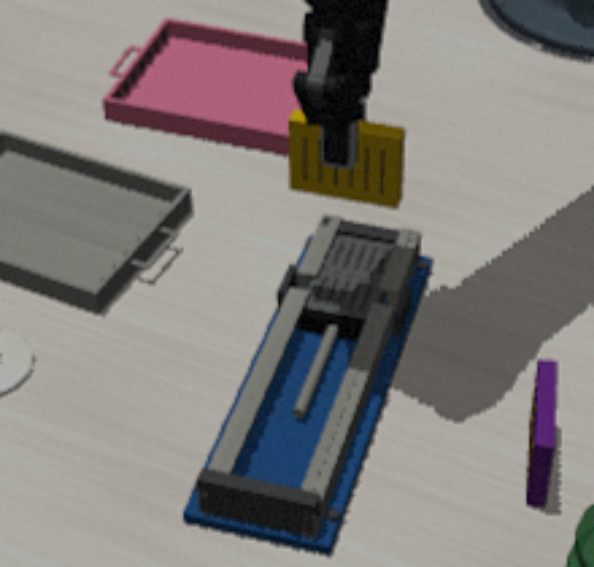

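View pics/t3c.png

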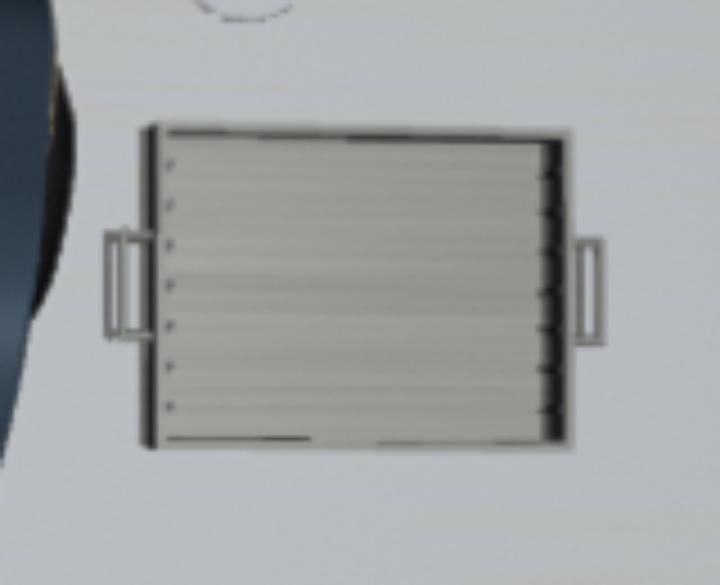

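The scene crop shows the lid lifted clear and level in the fingers. The grey cassettes have already been pushed up to the end stop. In the top crop the tray rim corners give a centre of about (0.501, -0.266) and a size of roughly 128 x 175 mm, as described. Carrying the lid across.

Call:
{"fn": "play_rows", "kwargs": {"commands": [[[-2,-0.3,0,0,0,0,1],[-5.5,-0.8,0,0,0,0,1],[-9.5,-1.4,0,0,0,0,1],[-13.5,-2.0,0,0,0,0,1],[-17.5,-2.6,0,0,0,0,1],[-21,-3.1,0,0,0,0,1],[-23,-3.4,0,0,0,0,1],[-23.7,-3.5,0,0,0,0,1]]]}}

```text
time_s: 6.45
ee_pos: [0.5012, -0.2686, 0.1386]
orientation: [-3.14, -0.0, 1.739]
ft_force: [-0.7, 1.3, -0.0]
finger_gap: 0.131
```

Call:
{"fn": "play_rows", "kwargs": {"commands": [[[0,0,1,0,0,0,1],[0,0,3,0,0,0,1],[0,0,5,0,0,0,1],[0,0,7,0,0,0,1],[0,0,8.5,0,0,0,1],[0,0,9,0,0,0,1],[0,0,9,0,0,0,1]]]}}

```text
time_s: 7.32
ee_pos: [0.5021, -0.2672, 0.0493]
orientation: [-3.141, -0.0, 1.742]
ft_force: [-0.9, 0.9, -0.7]
finger_gap: 0.128
```

```bash
python3 - <<'E'
from h import *
d=shot('scene','s4.png')
im=cv2.imread('pics/s4.png');cv2.imwrite('pics/s4c.png',cv2.resize(im[100:310,120:340],None,fx=2.7,fy=2.7))
d=shot('wrist','w4.png')
s=arm.get_state();print(s['finger_gap'],s['ft_force']);go([0.502,-0.267,0.0345],99.7)
E
```

```text
0.12579953678277342 [-0.29842067 -0.09390441 -0.1011028 ]
pos [ 0.5025 -0.2676  0.05  ] ori [1.7995e+02 3.0000e-02 9.9800e+01] t 7.42
row [ 0.07 -0.04  1.55] [0.0009 0.0005 0.0018]
```

View pics/s4c.png

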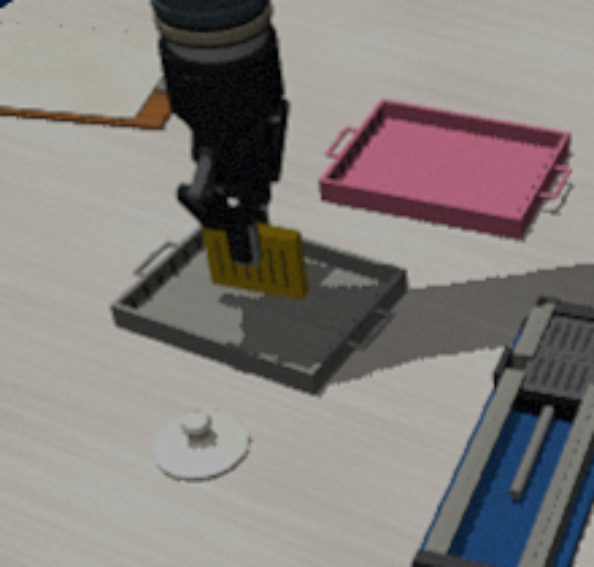

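View pics/w4.png

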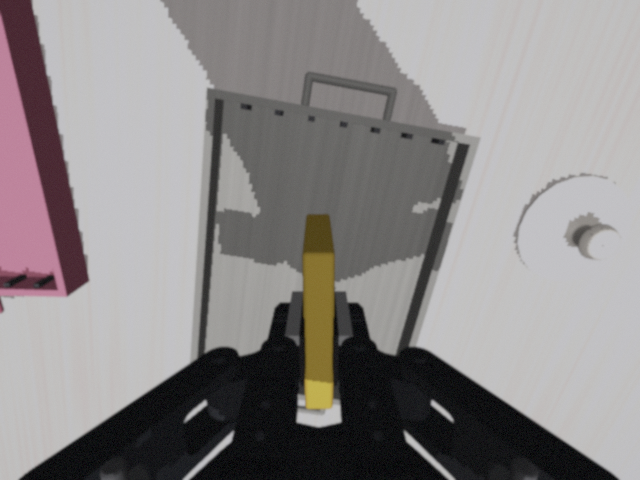

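The lid is upright over the tray's middle (wrist view: columns 305–333, between side walls at 205 and 440). Its foot is about 15 mm above the tray floor. Lowering gently until the force shows contact.

Call:
{"fn": "play_rows", "kwargs": {"commands": [[[0,0,0.6,0,0,0,1],[0,0,1.1,0,0,0,1],[0,0,1.3,0,0,0,1],[0,0,1.4,0,0,0,1],[0,0,1.4,0,0,0,1]]]}}

```text
time_s: 8.05
ee_pos: [0.502, -0.2675, 0.0354]
orientation: [-3.142, -0.0, 1.742]
ft_force: [-0.6, 0.9, -1.1]
finger_gap: 0.13
```

Call:
{"fn": "play_rows", "kwargs": {"commands": [[[0,0,0.1,0,0,0,1],[0,0,0.1,0,0,0,1]]]}}

```text
time_s: 8.3
ee_pos: [0.502, -0.2674, 0.0345]
orientation: [3.142, -0.0, 1.742]
ft_force: [0.4, 0.1, -0.9]
finger_gap: 0.125
```

Call:
{"fn": "play_rows", "kwargs": {"commands": [[[0,0,0.05,0,0,0,1],[0,0,0.1,0,0,0,1],[0,0,0.1,0,0,0,1]]]}}

```text
time_s: 8.68
ee_pos: [0.5021, -0.2675, 0.034]
orientation: [3.141, -0.0, 1.742]
ft_force: [-1.0, 1.4, 4.7]
finger_gap: 0.124
```

Contact (4.7 N). Releasing in steps.

Call:
{"fn": "play_rows", "kwargs": {"commands": [[[0,0,0,0,0,0,0.8],[0,0,0,0,0,0,0.75],[0,0,0,0,0,0,0.6],[0,0,0,0,0,0,0.4],[0,0,0,0,0,0,0.2],[0,0,0,0,0,0,0],[0,0,0,0,0,0,0],[0,0,0,0,0,0,0]]]}}

```text
time_s: 9.68
ee_pos: [0.502, -0.2674, 0.0335]
orientation: [-3.142, -0.0, 1.742]
ft_force: [0.6, 0.6, 0.3]
finger_gap: 1.002
```

Call:
{"fn": "play_rows", "kwargs": {"commands": [[[0,0,-1,0,0,0,0],[0,0,-3,0,0,0,0],[0,0,-6,0,0,0,0],[0,0,-9,0,0,0,0],[0,0,-12,0,0,0,0],[0,0,-15,0,0,0,0],[0,0,-16,0,0,0,0],[0,0,-16,0,0,0,0]]]}}

```text
time_s: 10.68
ee_pos: [0.5021, -0.2674, 0.1938]
orientation: [3.141, 0.0, 1.742]
ft_force: [0.4, 0.5, -0.7]
finger_gap: 0.998
```

```bash
python3 - <<'E'
from h import *
d=shot('scene','s5.png')
im=cv2.imread('pics/s5.png');cv2.imwrite('pics/s5c.png',cv2.resize(im[150:390,150:480],None,fx=2.4,fy=2.4))
T=np.array(d['T'])
for t in ['lid_center','jar']:
    for r in nets.find_in('scene',t): print(t,round(r['confidence'],2),np.round(T[:3,:3]@r['at']+T[:3,3],3))
d=shot('wrist','w5.png');s=arm.get_state();print(s['finger_gap'],s['ft_force'],s['ee_pos'])
E
```

```text
lid_center 0.86 [0.583 0.142 0.05 ]
lid_center 0.75 [ 0.507 -0.265  0.036]
jar 0.83 [0.672 0.227 0.071]
0.9986619281808868 [ 0.35534272  0.23242644 -0.23547371] [ 0.50137476 -0.26700183  0.19220753]
```

View pics/s5c.png

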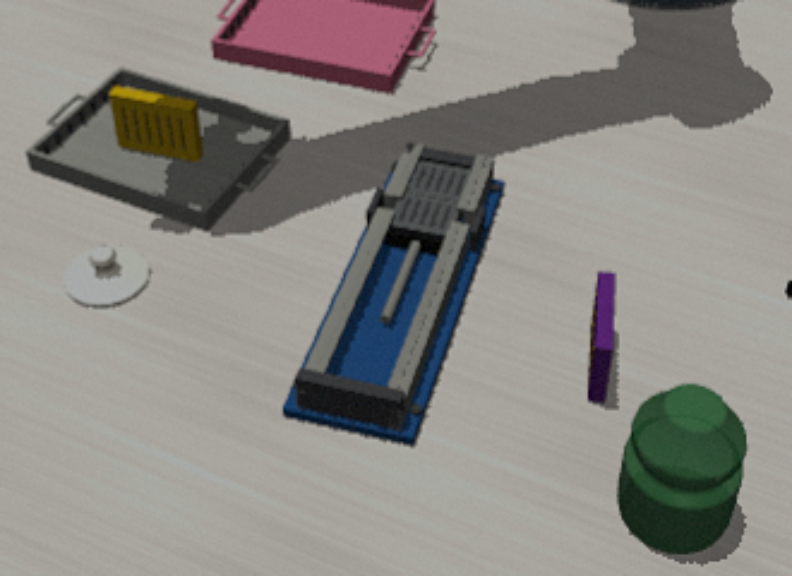

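View pics/w5.png

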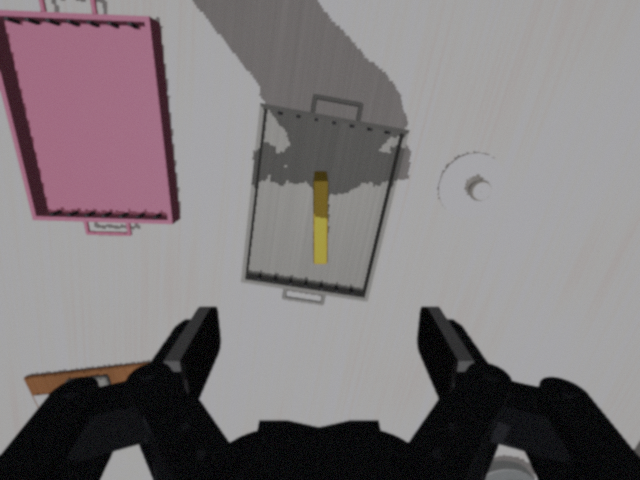

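The lid stands in the middle of the nickel tray (crop 155,123; wrist 321,218) and the fingers are clear. The cassettes appear to be against the end stop and the jar is unmoved. One check of the follower travel, then I'll hand in.

```bash
python3 - <<'E'
from h import *
d=shot('scene','s6.png');a=cv2.imread('pics/scene0.png');b=cv2.imread('pics/s6.png')
o=np.hstack([cv2.resize(x[200:340,260:380],None,fx=3.3,fy=3.3,interpolation=cv2.INTER_CUBIC) for x in(a,b)]);cv2.imwrite('pics/cmp.png',o);print(o.shape)
E
```

```text
(462, 792, 3)
```

View pics/cmp.png

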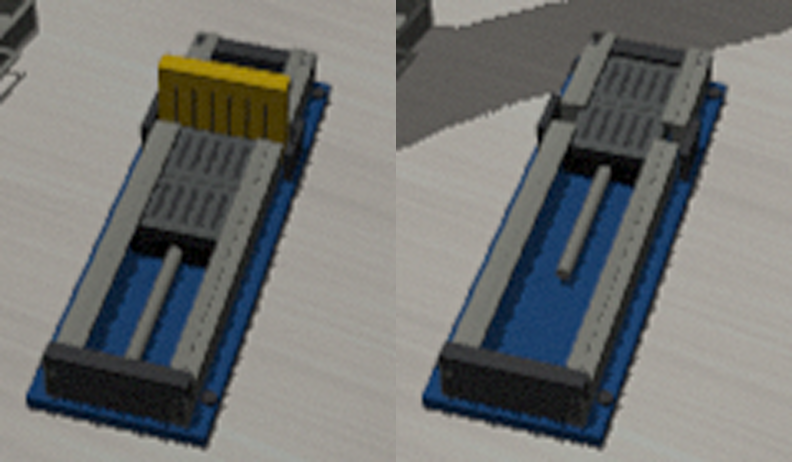

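Left is before and right is after: the follower's rear edge moved from (135,232) to (169,150) in the crop. The cassettes fill the channel up to the stop.

```bash
python3 - <<'E'
from h import *
d=imaging.get_image('scene')
p=[atz(d,260+x/3.3,200+y/3.3,.027) for x,y in[(135,232),(169,150)]];print(np.linalg.norm(p[0]-p[1]))
print(arm.finish_job())
E
```

```text
0.06494017566218847
the job is handed in; nothing more can be done
None
```

I pinched the yellow lid across its thickness and lifted it straight out of the chute. I then set it down standing in the middle of the nickel slide holder, released it and backed off. The job was handed in at about 11 s of the 38 s allowed.

- **Lid:** in the last pictures it stands upright about 1–6 mm from the tray's centre, with the fingers about 0.19 m above the bench. The lowering showed about 4.7 N of contact before release.
- **Follower:** it moved about 65 mm, measured from pixels in the scene camera. That is inside the 60–75 mm band, and both grey cassettes look to be against the end stop. I had no direct follower reading to compare it with.
- **Jar:** the network placed it at (0.672, 0.227) at the end and (0.673, 0.228) at the start, so it was not moved.
- **Disagreement:** the networks kept reporting the purple slab as the lid with higher confidence. I ruled it out by colour in the pictures.

No check failed, but `finish_job` reports no verdict, so I can't confirm the result beyond these pictures.

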